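Vent the pressure cooker over the splash screen with the lid hook

ROBOT

A 6-joint arm with a two-finger parallel gripper is mounted at the origin on a cart in front of the work surface, level with it; the furniture and walls round the work are solid. World frame = base frame: x ahead of the robot, y to its left, z up, the work surface at z = 0. Lengths are in m, angles in rad, forces in N, time in s.
With the tool pointing down it reaches from about 0.35 to 0.725 m from the base axis. Payload 6 kg.
Tool frame: the origin (TCP) lies at the very end of the fingers, on their centre line; the grasp point (between the pads) lies 19 mm behind it; z points along the fingers, y is the line along which they close (so a half turn about z gives the same grasp; the last joint's range is limited). The gripper opens to 85 mm and grips with 20 to 120 N. Pads are 22 mm wide; open, the fingers measure 114 mm over their backs; the gripper's body (76 mm by 85 mm) begins 54 mm behind the grasp point. The pads swing forward as they close: fully open they stand 13 mm farther back than shut.
Start: joints at [-0.918, 0.04, 0.085, 0, -1.615, -0.334], TCP at [0.188, -0.57, 0.231] pointing down, gripper open.
Joint ranges: [-2.56, 2.56], [-1.29, 2.01], [-1.08, 1.49], [-3.29, 1.98], [-2.81, -0.18], [-2.99, 2.99]. Speed limits (rad/s): [2.57, 2.57, 3.01, 3.14, 3.14, 3.14].

INTERFACE

Orientations are given as a unit quaternion [x, y, z, w].
In Python, from station import goto, movel, set_joints, move_gripper, hold, solve_ik, get_obs, camera, PlanningError, finish_job gives the robot as it stands. Calls block until the motion is done:
- goto(position, orientation): joint-space move of the TCP to a pose.
- movel(position, ori=None, speed=0.15): straight line of the TCP; ori=None keeps the orientation; speed is the mean speed in m/s.
- set_joints(angles): joint-space move.
- move_gripper(opening, grasp_force=None): finger opening in m; grasp_force is the grip in N (None keeps the last); returns when the fingers have stopped.
- hold(seconds).
- solve_ik(position, orientation): joint angles nearest the present ones, or None.
- get_obs(): the state.
- camera(name): name is "scene" or "top"; returns a dict with "frame" (384x512x3 uint8, red, green, blue), "K" (3x3 intrinsics, pixels), "rvec" (rotation vector, rad) and "tvec" (3), from world to camera coordinates, as OpenCV has them. Camera axes: x right, y down, z forward; pixel columns grow to the right and rows downward; lengths in m; the calibration is good to about 2 mm. A picture is of the moment at which its call begins. There is no depth.
A pose or a line that the arm cannot do raises PlanningError and nothing moves.
- finish_job(): hands the job in; it is judged then, once.
The state is a dict: "clock": time; "joint_pos": joint angles; "joint_velocities": joint speeds; "tau": joint torques, N m; "tool_pos": TCP position; "tcp_rot": TCP orientation; "force": force on the tool from outside, world axes, zero at the start; "ft_torque": the same for the moment, N m; "finger_gap": finger opening in m; "finger_force": force on a finger pad.
Only numpy, scipy, OpenCV 4.12 (cv2) and the standard library are available. Lean on these libraries where they do the work, as an engineer would, in place of code of your own. Each camera call takes 0.05 s, during which the arm holds its last target. There are 200 camera calls.

TASK

The pressure cooker has been pulled off the heat behind its splash screen and must now be vented. Take the lid hook from its stand, reach over the screen and use the hook to draw the steam lever on the lid gently round towards you until you feel it come up firmly against its stop, keeping your hand out of the steam over the cooker and without forcing the lever, dragging the cooker, shifting the screen or disturbing anything else. Then lay the hook back in both forks of its stand as it was, the bent end hanging down at the same end.

Things in the scene. Friction and masses are not known exactly. Their poses are not given: they have to be found in the camera images.
- cooker: Low steel pressure cooker, about 3 to 5 kg, standing loose on the cooktop behind the screen. Origin: centre of its underside; z up; x points away from the screen, y to the left along its two black side grips. Lid rim 232 mm across, grips to 148 mm either side; the lid's flat top is 112 mm above the origin. Pulls of 10 N and more may drag it.
- valve (a point): Point on the vertical axis of the steam valve, 150 mm above the cooktop, at x 0, y -30 mm in the cooker's frame; axes are the cooker's. The lever's round black hub (31 mm across) turns about this axis; its top with the screw cap is 147 mm above the cooktop. The steel pin of the vent stop, 8 mm thick, stands 27 mm from the axis on the near side of the lever, its top 141 mm above the cooktop.
- lever_tab (a point): Middle of the upright black tab at the end of the steam lever, 46 mm from the valve axis on its +y side, 145.5 mm above the cooktop. Tab: 26 mm long along the lever, 9 mm thick, 28 mm high (131.5 to 159.5 mm above the cooktop; 19 mm free below it to the lid). A lower bar (top at 141.5 mm) joins it to the hub.
- steam_lever (a joint): Lever angle about the vertical valve axis, rad. At 0 (sealed; it starts at 0 to 0.12) it points 0.7 rad to the far side of the cooker's +y and grows as it comes round to the screen. It drags (2 to 4 N at the tab) and stays where left. Its vent stop, a pin on a collar below it, is set anywhere from 0.8 to 1.4 and must be felt: a pull of 7 to 10 N there is home, 15 N is force.
- screen: Folding splash screen of sheet metal standing loose (0.9 kg) between robot and cooker. Origin: foot of the middle panel, at its middle; x points to the cooker. Middle panel 280 mm wide, 203.5 mm high, 3 mm thick, top edge rolled 7 mm thick, 142 to 150 mm from the cooker's centre; at either end a 130 mm long panel as high is folded back beside the cooker.
- screen_top (a point): Middle of the top edge of the screen's middle panel, 203.5 mm above the cooktop.
- hook_handle (a point): Centre of the lid hook's handle: dark wooden bar with flat sides, 140 mm long (x), 20 wide (y), 24 high (z); taken across the width from above. Tool 0.16 kg, balance point 42 mm ahead. x points to the bent end, z up as it lies. A steel rod 7 mm thick runs on along +x to x = 210 mm and bends down there (radius 16 mm) to its round end 95 mm below the handle's axis.
- hook_tip (a point): Lowest point of the hook's bent end: at x 210, y 0, z -95 mm from the handle's centre in the tool's own frame.
- stand: Fixed tool stand left of the range: wooden foot 170 x 74 x 14 mm with two wire forks, open above, at x -48 and +56 mm. Origin: underside of the foot; x along the hook as it lies, bent end at +x. The handle's centre lies at x 0, y 0, z 110 mm. Fork gap 26 mm (3 mm to spare each side), crossbar top 98 mm high, prongs straight to 118 mm, flared to 43 mm gap at 137 mm.
- spice_jar: Bystander: small glass jar with pebbles, 72 x 63 x 85 mm, standing beside the screen. Origin under its centre.
- salt_bowl: Bystander: small thin pale bowl, 72 x 77 x 28 mm, beside the screen. Origin under its centre.
- tongs: Bystander: bamboo tongs 157 x 26 x 13 mm lying on the cooktop on the other side of the screen. Origin under their centre.
There are look-alikes about, which are no part of the job. What is meant by the stand is not yellow, and is the larger of those in its own colour.

How it is judged:
By the outcome, as a careful person would: the job done as asked, in the order asked, and still so for the second after the job is handed in, with the robot touching nothing.
It also fails if it takes over 70 s, if anything falls off the work surface, if the arm or the gripper's body presses on something with over 40 N, if the wrist force passes 120 N, or if a joint passes its speed limit or range.

## Working session

There is one attempt and no reset: what is moved stays moved. The work goes in short steps, each a Python script; the robot and the scene stay as the last script left them, time stands still between calls to the robot, and variables do not carry over. Pictures are saved under pics/ and viewed, at most 13 in all, crops included, and the job is handed in when it is done.

```bash
mkdir -p pics; ls; python3 - <<'E'
from station import *
import cv2,numpy as np
for n in("scene","top"):
    c=camera(n); np.savez(f"{n}.npz",**c)
    cv2.imwrite(f"pics/{n}0.png",cv2.resize(c["frame"][:,:,::-1],(800,600),interpolation=cv2.INTER_CUBIC))
    R=cv2.Rodrigues(np.array(c["rvec"],float))[0]; print(n,c["K"],-R.T@np.array(c["tvec"]).ravel(),R)
o=get_obs();print({k:np.round(v,3) for k,v in o.items()})
E
```

```text
pics
scene [[469.07376237   0.         253.90385413]
 [  0.         469.07376237 188.35264813]
 [  0.           0.           1.        ]] [-0.3598817  -1.22451071  0.83832325] [[ 0.79728351 -0.60336554 -0.01700097]
 [-0.26480201 -0.32431951 -0.90812816]
 [ 0.54241949  0.72853749 -0.41834701]]
top [[403.53829137   0.         256.24494606]
 [  0.         403.53829137 194.01723522]
 [  0.           0.           1.        ]] [ 0.28887682 -0.00167028  1.33400297] [[-0.02715636 -0.99953693 -0.01372772]
 [-0.98097029  0.029288   -0.19193618]
 [ 0.19224936  0.0082542  -0.98131139]]
{'clock': np.float64(0.1), 'joint_pos': array([-0.918,  0.041,  0.084, -0.   , -1.616, -0.334]), 'joint_velocities': array([ 0.001, -0.002,  0.002,  0.   ,  0.   , -0.   ]), 'tau': array([-6.0000e-03, -3.6935e+01,  3.4828e+01,  6.9520e+00, -5.0000e-03,
       -0.0000e+00]), 'tool_pos': array([ 0.188, -0.569,  0.23 ]), 'tcp_rot': array([-0.159,  0.987,  0.001, -0.   ]), 'force': array([ 0.21 ,  0.095, -0.335]), 'ft_torque': array([-0.049,  0.004,  0.07 ]), 'finger_force': np.float64(0.0), 'finger_gap': np.float64(0.085)}
```

View pics/scene0.png

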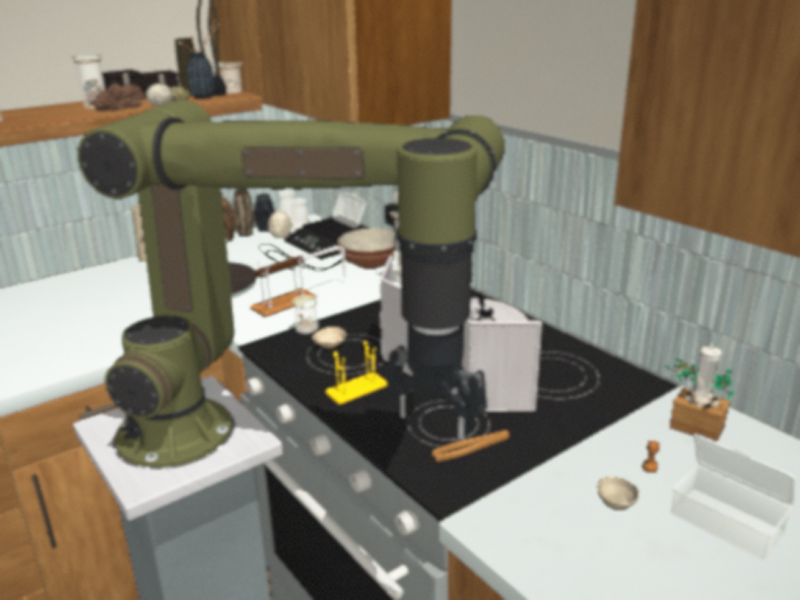

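View pics/top0.png

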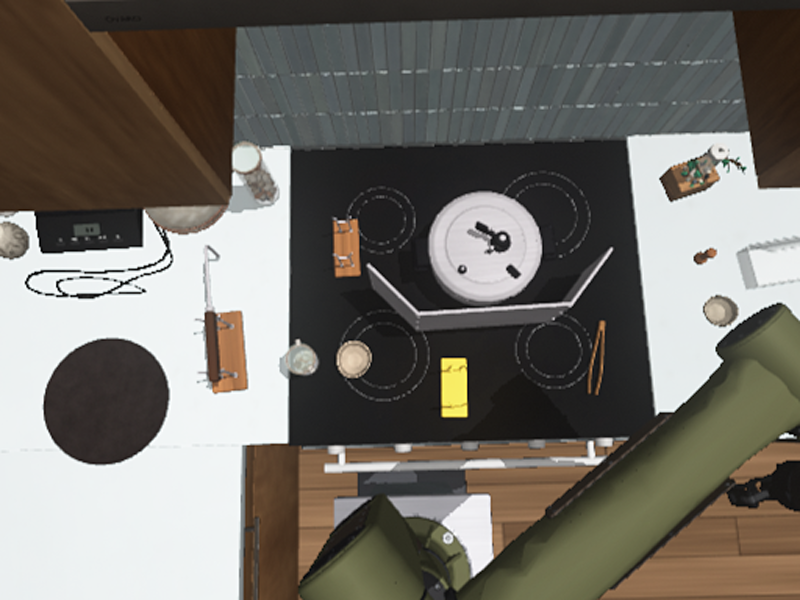

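The top view shows the hook in the wooden stand at left (handle at about px (212,345), bent end at (210,252)). The cooker is at (485,245), its lever pointing up-left from the hub at (501,240), and the screen's top edge runs along (495,315). Next I'll look at enlarged crops.

```bash
cat > h.py <<'E'
import cv2,numpy as np
class Cam:
    def __init__(s,c):
        s.f=c["frame"];s.K=np.array(c["K"],float);s.R=cv2.Rodrigues(np.array(c["rvec"],float))[0];s.t=np.array(c["tvec"],float).ravel();s.C=-s.R.T@s.t
    def ray(s,uv): 
        d=s.R.T@np.linalg.solve(s.K,np.array([uv[0],uv[1],1.]));return d/np.linalg.norm(d)
    def onz(s,uv,z):
        d=s.ray(uv);return s.C+d*(z-s.C[2])/d[2]
    def proj(s,p):
        q=s.K@(s.R@np.array(p,float)+s.t);return q[:2]/q[2]
def tri(c1,u1,c2,u2):
    A=0;b=0
    for c,u in((c1,u1),(c2,u2)):
        d=c.ray(u);P=np.eye(3)-np.outer(d,d);A=A+P;b=b+P@c.C
    return np.linalg.solve(A,b)
def load(n): return Cam(np.load(n+".npz"))
def crop(c,x0,y0,w,h,s,name):
    cv2.imwrite(name,cv2.resize(c.f[y0:y0+h,x0:x0+w,::-1],(w*s,h*s),interpolation=cv2.INTER_CUBIC))
E
python3 - <<'E'
from h import *
T=load("top");S=load("scene");print(S.f.shape,T.f.shape)
crop(T,118,150,60,106,5,"pics/a.png");crop(T,225,110,175,110,4,"pics/b.png");crop(S,145,145,85,75,7,"pics/c.png")
A=cv2.imread("pics/a.png");C=cv2.imread("pics/c.png");W=np.zeros((530,300+500,3),np.uint8);W[:,:300]=A
C=cv2.resize(C,(495,437));W[:437,302:797]=C;cv2.imwrite("pics/ac.png",W)
E
```

```text
(384, 512, 3) (384, 512, 3)
```

View pics/ac.png

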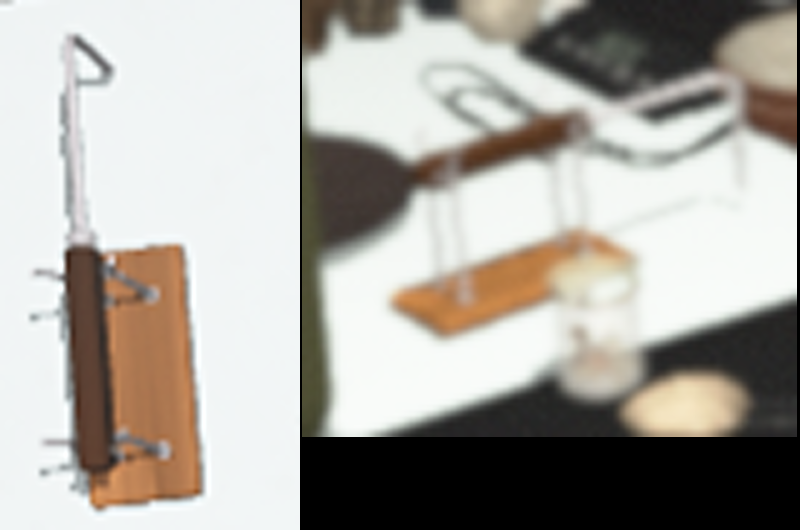

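View pics/b.png

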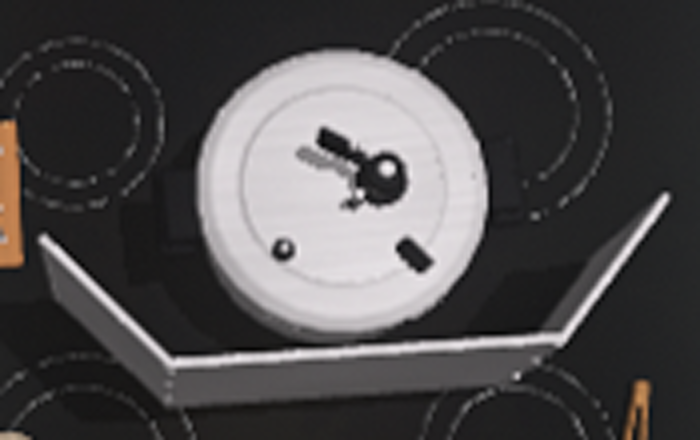

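Readings from the crops:
- **Hook:** handle top face at crop px (66..97,247) to (82..112,467). Rod end is at (70,38) and tip near (105,76).
- **Cooker:** hub at (382,180) and tab at (333,140). Screen top edge runs (172,361) to (562,338).

Next I'll measure these with masks.

```bash
python3 - <<'E'
from h import *
T=load("top");S=load("scene");np.set_printoptions(precision=4,suppress=True)
g=cv2.cvtColor(T.f,cv2.COLOR_RGB2GRAY)
# upsampled dark blobs on lid
x0,y0=225,110;G=cv2.resize(g[110:220,225:400],None,fx=4,fy=4,interpolation=cv2.INTER_CUBIC)
def full(p): return ((np.array(p)+.5)/4-.5)+[x0,y0]
m=(G<90).astype(np.uint8);n,l,st,ce=cv2.connectedComponentsWithStats(m)
for i in range(1,n):
    if 30<st[i,4]<5000 and 180<ce[i][0]<490 and 50<ce[i][1]<320: print("blob",st[i],ce[i],T.onz(full(ce[i]),.14)[:2])
# hub: open to drop lever
i=l[182,372];
mm=(l==l[185,378]).astype(np.uint8) ; o=cv2.morphologyEx(mm,cv2.MORPH_OPEN,cv2.getStructuringElement(2,(31,31)))
c=max(cv2.findContours(o,0,2)[0],key=cv2.contourArea);(hc,r)=cv2.minEnclosingCircle(c);print("hub",hc,r,T.onz(full(hc),.143),"diam",2*r/4*1.2/403)
# lid
lid=(G>150).astype(np.uint8);lid=cv2.morphologyEx(lid,cv2.MORPH_OPEN,np.ones((9,9)));c=max(cv2.findContours(lid,0,2)[0],key=cv2.contourArea)
e=cv2.fitEllipse(cv2.convexHull(c));print("lid",e,T.onz(full(e[0]),.1))
for p in((172,361),(365,350),(562,338)): print("scr",T.onz(full(p),.2035))
# handle
def fa(p): return ((np.array(p)+.5)/5-.5)+[118,150]
for p in((66,247),(97,247),(82,468),(112,466)): print("hand",T.onz(fa(p),.122))
for p in((73,60),(79,220)): print("rod",T.onz(fa(p),.1135))
print("tip",T.onz(fa((105,76)),.017))
hsv=cv2.cvtColor(T.f,cv2.COLOR_RGB2HSV)
for p in((185,250),(200,492),(95,505)): print("foot",T.onz(fa(p),.014))
for q in ((285,350),(420,175),(740,185),(725,80)): pass
# jar, bowl, spots
for nme,q,z in(("jar",(303,357),.085),("bowl",(354,358),.028),("tongs",(598,357),.01),("yel",(454,387),.0),("wood2",(346,248),.01)): print(nme,T.onz(np.array(q)*.64,z))
E
```

```text
blob [ 317  129   89   77 2527] [367.5453 169.8358] [ 0.6484 -0.1802]
blob [347 199  14   9  84] [352.6905 203.0357] [ 0.6224 -0.1674]
blob [396 239  36  33 632] [413.0269 255.0443] [ 0.5801 -0.2109]
blob [273 241  21  20 225] [281.7156 251.7422] [ 0.5858 -0.1115]Traceback (most recent call last):
  File "<stdin>", line 13, in <module>
ValueError: max() iterable argument is empty
```

```bash
python3 - <<'E'
from h import *
T=load("top");S=load("scene");np.set_printoptions(precision=4,suppress=True)
g=cv2.cvtColor(T.f,cv2.COLOR_RGB2GRAY)
x0,y0=225,110;G=cv2.resize(g[110:220,225:400],None,fx=4,fy=4,interpolation=cv2.INTER_CUBIC)
def full(p): return ((np.array(p)+.5)/4-.5)+[x0,y0]
m=(G<90).astype(np.uint8);n,l,st,ce=cv2.connectedComponentsWithStats(m)
i=[k for k in range(n) if st[k,0]==317][0]
mm=cv2.morphologyEx((l==i).astype(np.uint8),cv2.MORPH_CLOSE,np.ones((15,15)))
o=cv2.morphologyEx(mm,cv2.MORPH_OPEN,cv2.getStructuringElement(2,(35,35)))
c=max(cv2.findContours(o,0,2)[0],key=cv2.contourArea);hc,r=cv2.minEnclosingCircle(c);print("hub",hc,r,T.onz(full(hc),.143),"diam",2*r/4*1.2/403)
t=mm.copy();t[:,352:]=0;ys,xs=np.nonzero(t);rt=cv2.minAreaRect(np.c_[xs,ys].astype(np.float32));print("tab",rt,T.onz(full(rt[0]),.15))
lid=(G>150).astype(np.uint8);lid=cv2.morphologyEx(lid,cv2.MORPH_OPEN,np.ones((9,9)));c=max(cv2.findContours(lid,0,2)[0],key=cv2.contourArea)
e=cv2.fitEllipse(cv2.convexHull(c));print("lid",e,T.onz(full(e[0]),.1))
for p in((172,361),(365,350),(562,338)): print("scr",T.onz(full(p),.2035))
def fa(p): return ((np.array(p)+.5)/5-.5)+[118,150]
for p in((66,247),(97,247),(82,468),(112,466)): print("hand",T.onz(fa(p),.122))
for p in((73,60),(79,220)): print("rod",T.onz(fa(p),.1135))
print("tip",T.onz(fa((105,76)),.017))
for p in((185,250),(200,492),(95,505)): print("foot",T.onz(fa(p),.014))
for nme,q,z in(("jar",(303,357),.085),("bowl",(354,358),.028),("tongs",(598,357),.01),("yel",(454,387),.0),("wood2",(346,248),.01)): print(nme,T.onz(np.array(q)*.64,z))
# scene view triangulation of handle ends
def fc(p): return np.array([(p[0]-302)*595/495/7+145,p[1]*525/437/7+145])
print("tip3d",tri(T,fa((105,76)),S,fc((741,187))))
print("rear top",tri(T,fa((97,467)),S,fc((418,163))),"front",tri(T,fa((82,247)),S,fc((582,112))))
E
```

```text
hub (379.5, 178.0) 26.80028533935547 [ 0.6408 -0.1885  0.143 ] diam 0.03990116923973518
tab ((335.8419189453125, 144.79864501953125), (41.018157958984375, 18.71550941467285), 27.89727020263672) [ 0.6661 -0.1557  0.15  ]
lid ((342.18511962890625, 191.09017944335938), (278.40478515625, 290.17279052734375), 109.45069122314453) [ 0.6436 -0.1652  0.1   ]
scr [ 0.4924 -0.0241  0.2035]
scr [ 0.4963 -0.1615  0.2035]
scr [ 0.5008 -0.3017  0.2035]
hand [0.5222 0.3935 0.122 ]
hand [0.5217 0.3744 0.122 ]
hand [0.3869 0.3794 0.122 ]
hand [0.3876 0.3614 0.122 ]
rod [0.6435 0.3958 0.1135]
rod [0.5407 0.3887 0.1135]
tip [0.6596 0.4051 0.017 ]
foot [0.5386 0.3489 0.014 ]
foot [0.3779 0.3357 0.014 ]
foot [0.3714 0.4041 0.014 ]
jar [0.4302 0.2055 0.085 ]
bowl [0.4315 0.1088 0.028 ]
tongs [ 0.421  -0.4014  0.01  ]
yel [ 0.3676 -0.0981  0.    ]
wood2 [0.6743 0.1246 0.01  ]
tip3d [0.664  0.4048 0.0125]
rear top [0.3877 0.3717 0.1178] front [0.5238 0.385  0.1164]
```

```bash
cat >> h.py <<'E'
from station import *
np.set_printoptions(precision=4,suppress=True)
def Q(psi): return [-np.sin(psi/2),np.cos(psi/2),0,0]
def ob(): 
    o=get_obs();print("t %.2f"%o["clock"],o["tool_pos"],o["tcp_rot"],"F",o["force"],"M",o["ft_torque"],"gap %.4f ff %.1f"%(o["finger_gap"],o["finger_force"]));return o
def shots(k):
    r=[]
    for n in("top","scene"):
        c=camera(n);np.savez(f"{n}{k}.npz",**c);r.append(Cam(c))
    return r
HC=np.array([.4548,.377]);PS=.09;GO=-.015
def grip(z): return [*(HC+GO*np.array([np.cos(PS),np.sin(PS)])),z]
E
python3 - <<'E'
from h import *
goto([.30,-.28,.33],Q(.1)); goto([.40,.08,.33],Q(.09)); shots(1)
move_gripper(.06,120); goto(grip(.22),Q(PS)); movel(grip(.091),speed=.12); ob(); shots(2)
T=load("top2");S=load("scene2");
A=cv2.resize(T.f[140:260,100:200],(400,480));B=cv2.resize(S.f[125:225,145:245],(400,400))
W=np.zeros((480,800,3),np.uint8);W[:,:400]=A;W[:400,400:]=B;cv2.imwrite("pics/d.png",W[:,:,::-1])
E
```

```text
t 5.63 [0.4402 0.3761 0.0921] [-0.045   0.999   0.0006  0.0006] F [-0.2289  0.0136  0.7012] M [ 0.0131 -0.009  -0.0137] gap 0.0597 ff 0.0
```

View pics/d.png

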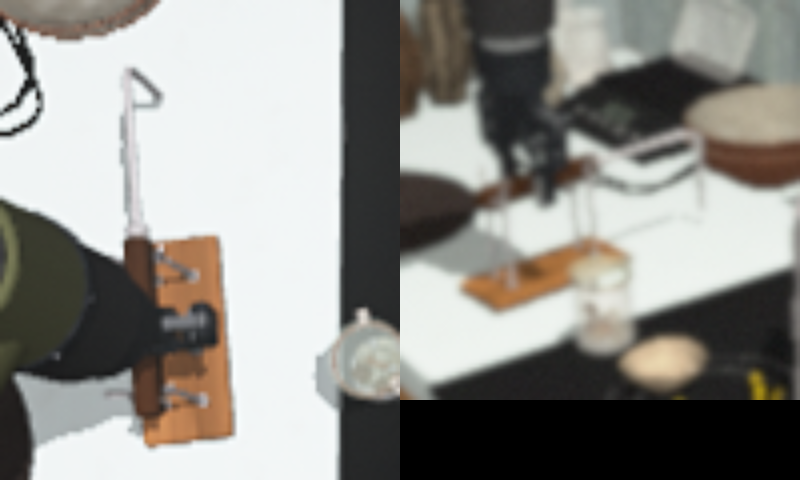

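The fingers straddle the handle between the forks: right finger at (205,320) in the top half, handle at (143,320). I'll close the gripper and lift, then locate the lever in the unobstructed scene1 image.

```bash
python3 - <<'E'
from h import *
move_gripper(0.0,120); ob(); movel(grip(.12),speed=.05); movel(grip(.30),speed=.15); hold(.3); ob()
S=load("scene1");T=load("top1")
p=S.proj([.64,-.18,.14]).astype(int);print(p)
crop(S,p[0]-35,p[1]-30,70,60,8,"pics/e.png")
for n,q in(("valve",[.639,-.192,.147]),("tab",[.6661,-.1557,.1595])): print(n,(S.proj(q)-[p[0]-35,p[1]-30])*8+4)
shots(3)
E
```

```text
t 6.18 [0.4401 0.3774 0.0919] [-0.0456  0.999   0.0018  0.0009] F [0.0744 5.0269 1.498 ] M [ 1.6266 -0.0214  0.3108] gap 0.0181 ff 117.1
t 8.57 [0.4398 0.3756 0.2996] [-0.045   0.999  -0.0003 -0.0002] F [ 0.0647 -0.3982 -1.7676] M [0.001  0.0895 0.0172] gap 0.0181 ff 118.0
[306 197]
valve [306.1028 242.2312]
tab [295.1897 170.5112]
```

View pics/e.png

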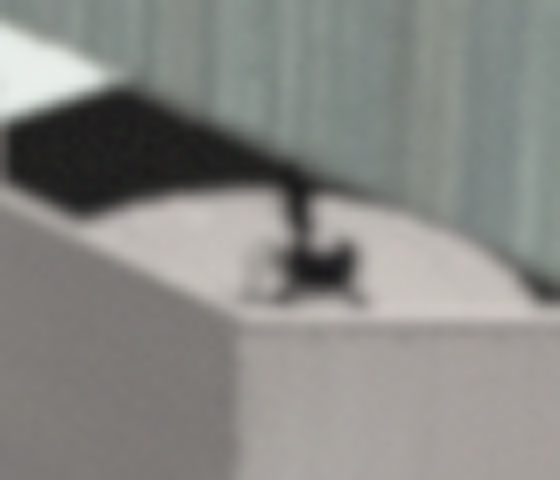

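The lever shows in the scene crop: hub around (322,255) and tab top around (298,182). I'll triangulate these against the top view and measure the hook in the hand.

```bash
python3 - <<'E'
from h import *
S=load("scene1");T=load("top1")
b=lambda p:((np.array(p)+.5)/4-.5)+[225,110]
e=lambda p:((np.array(p)+.5)/8-.5)+[271,167]
print("hubtop",tri(T,b((382,178)),S,e((320,252))),"tab",tri(T,b((333,140)),S,e((299,200))),"tabtop",tri(T,b((333,139)),S,e((298,182))))
print(T.onz(b((382,178)),.147),T.onz(b((333,140)),.1595), T.onz(b((333,140)),.15))
T=load("top3");S=load("scene3");print("pred tip",P:=np.array([*HC,0])+[.21*np.cos(PS),.21*np.sin(PS),.3-.0919+.11-.095])
a=T.proj(P);s=S.proj(P);print(a,s)
W=np.zeros((480,800,3),np.uint8)
for i,(c,q) in enumerate(((T,a),(S,s))):
    x,y=q.astype(int)-[40,48];print(x,y);W[:,i*400:i*400+400]=cv2.resize(c.f[y:y+96,x:x+80],(400,480),interpolation=cv2.INTER_CUBIC)
    d=(q-[x,y]+.5)*5;cv2.circle(W,(int(d[0])+400*i,int(d[1])),3,(255,0,0),-1)
cv2.imwrite("pics/f.png",W[:,:,::-1])
E
```

```text
hubtop [ 0.6438 -0.1924  0.14  ] tab [ 0.6716 -0.1542  0.1433] tabtop [ 0.6703 -0.1536  0.1518]
[ 0.6395 -0.1898  0.147 ] [ 0.6669 -0.1525  0.1595] [ 0.67   -0.1537  0.15  ]
pred tip [0.664  0.3959 0.2231]
[120.4214 144.4825] [218.3825 132.359 ]
80 96
178 84
```

View pics/f.png

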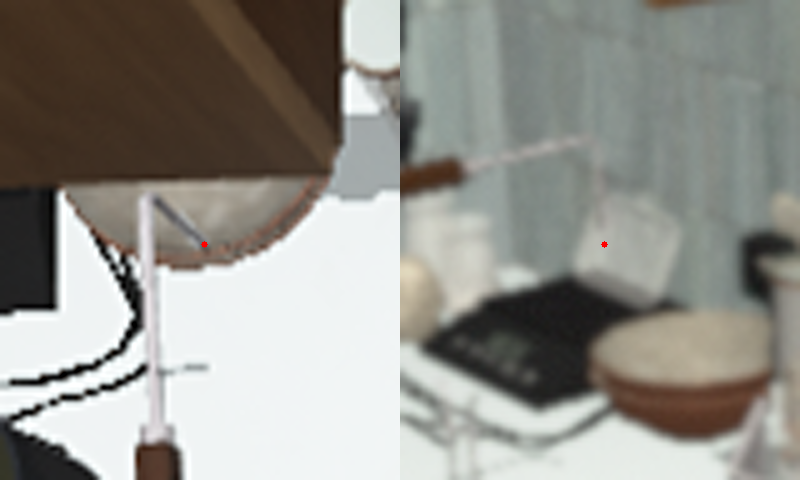

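The predicted tip (red dot) coincides with the visible tip in the top view at (203,245). I'll go over the screen and hover behind the tab to check alignment.

```bash
cat >> h.py <<'E'
V=np.array([.641,-.191]);PC=.03
def tipxy(phi,d,r=.046): # hook axis behind tab by d at lever world angle phi (from +y to +x)
    return V+r*np.array([np.sin(phi),np.cos(phi)])-d*np.array([-np.cos(phi),np.sin(phi)])
def tcp_for(xy,z,psi=PC): return [*(np.array(xy)-.225*np.array([np.cos(psi),np.sin(psi)])),z+.0769]
E
python3 - <<'E'
from h import *
movel(grip(.335),speed=.15)
s=tipxy(.65,.015); movel(tcp_for(s,.258),Q(PC),speed=.18); movel(tcp_for(s,.175),speed=.1); hold(.4); ob()
T,S=shots(4); print(s)
W=np.zeros((480,800,3),np.uint8)
for i,c in enumerate((T,S)):
    q=c.proj([*s,.17]);x,y=q.astype(int)-[33,40];print(x,y);W[:,i*400:i*400+400]=cv2.resize(c.f[y:y+80,x:x+66],(400,480),interpolation=cv2.INTER_CUBIC)
    d=(c.proj([*s,.175])-[x,y]+.5)*6;cv2.circle(W,(int(d[0])+400*i,int(d[1])),2,(255,0,0),-1)
cv2.imwrite("pics/g.png",W[:,:,::-1])
E
```

```text
t 13.62 [ 0.4559 -0.1702  0.252 ] [-0.015   0.9999 -0.      0.0001] F [ 0.3046  0.1551 -2.4117] M [-0.0133  0.1365 -0.0063] gap 0.0186 ff 118.0
[ 0.6808 -0.1635]
278 99
279 144
```

View pics/g.png

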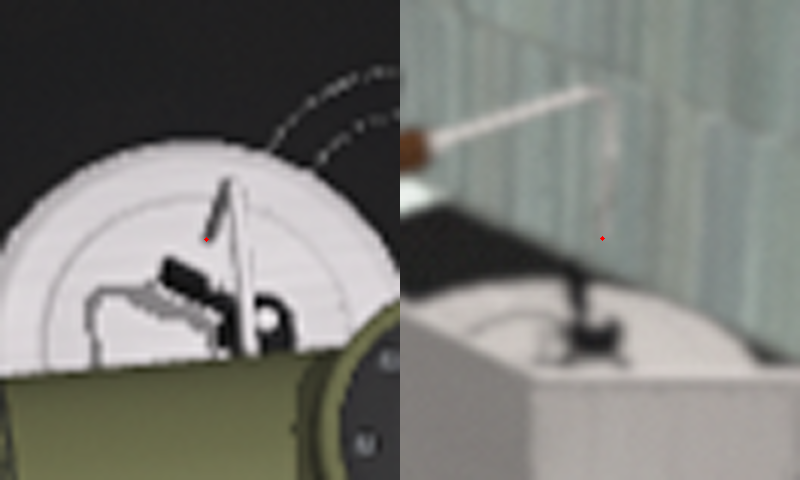

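The tip hangs at (208,240), about 15 mm clear behind the tab face centred at (185,272), as planned. I'll descend and pull with force watch.

```bash
cat > pull.py <<'E'
from h import *
Z=.136
def F(n=4):
    f=[]
    for _ in range(n): f.append(get_obs()["force"]);hold(.02)
    return np.mean(f,0)
s=tipxy(.65,.015); movel(tcp_for(s,Z),speed=.08); hold(.3); F0=F(8); np.save("F0.npy",F0); ob()
phi=.82;step=.05;hist=[];print("F0",F0)
while phi>-.95:
    phi-=step; movel(tcp_for(tipxy(phi,.008),Z),speed=.03); hold(.04)
    d=F(3)-F0; t=np.array([-np.cos(phi),np.sin(phi)]); ft=-d[:2]@t; o=get_obs()
    print("%.2f phi %.3f ft %.2f"%(o["clock"],phi,ft),d)
    if ft>=7.8: break
    if abs(d[2])>6 or np.linalg.norm(d[:2])>9 or o["clock"]>42: print("odd");break
    step=.012 if ft>4.6 else .05 if phi>.1 else .03
ob();np.save("phi.npy",phi)
E
python3 pull.py
```

```text
t 14.78 [ 0.4559 -0.1702  0.2131] [-0.015   0.9999 -0.      0.0001] F [-0.2417 -0.6852 -1.0798] M [ 0.0084  0.0906 -0.0045] gap 0.0184 ff 118.0
F0 [ 0.2018  0.0005 -1.408 ]
15.12 phi 0.770 ft -0.17 [-0.2708 -0.0395 -0.2349]
15.47 phi 0.720 ft -0.08 [-0.0361  0.0762 -0.3275]
15.81 phi 0.670 ft -0.07 [ 0.0081  0.1168 -0.6396]
16.15 phi 0.620 ft 3.59 [ 3.7159 -0.9764 -1.5753]
16.49 phi 0.570 ft 2.93 [ 2.4826 -1.5517 -1.1401]
16.83 phi 0.520 ft 2.43 [ 1.9358 -1.5095 -0.4925]
17.18 phi 0.470 ft 2.90 [ 2.1084 -2.2488 -0.831 ]
17.52 phi 0.420 ft 2.30 [ 1.6866 -1.8579 -0.0041]
17.86 phi 0.370 ft 2.17 [ 1.5716 -1.9604 -0.6119]
18.20 phi 0.320 ft 1.94 [ 1.3252 -2.1811 -0.0154]
18.54 phi 0.270 ft 2.26 [ 1.7905 -2.0017  0.0826]
18.88 phi 0.220 ft 1.86 [ 1.5332 -1.6806  0.8067]
19.23 phi 0.170 ft 2.05 [ 1.7962 -1.6508 -0.358 ]
19.57 phi 0.120 ft 1.54 [ 1.4123 -1.1403 -0.1427]
19.91 phi 0.070 ft 1.78 [ 1.7309 -0.6977 -0.2991]
20.25 phi 0.040 ft 2.55 [ 2.4835 -1.5984 -0.4702]
20.59 phi 0.010 ft 2.26 [ 2.2469 -1.557  -0.2259]
20.93 phi -0.020 ft 2.32 [ 2.3424 -0.9411 -0.4886]
21.27 phi -0.050 ft 2.06 [ 2.1216 -1.2235 -0.186 ]
21.62 phi -0.080 ft 1.81 [ 1.9036 -1.1242  0.1597]
21.96 phi -0.110 ft 1.74 [ 1.8311 -0.771   0.7397]
22.30 phi -0.140 ft 1.72 [ 1.841  -0.723  -0.2519]
22.64 phi -0.170 ft 2.26 [ 2.4175 -0.7526 -0.0951]
22.98 phi -0.200 ft 2.65 [ 2.8065 -0.5302 -0.3304]
23.32 phi -0.230 ft 2.07 [ 2.3043 -0.7613 -0.3689]
23.67 phi -0.260 ft 3.18 [ 3.4333 -0.5315 -0.9506]
24.01 phi -0.290 ft 5.50 [ 5.9264 -0.6404 -1.597 ]
24.35 phi -0.302 ft 7.47 [ 8.0252 -0.6301 -2.4823]
24.69 phi -0.314 ft 8.84 [ 9.5609 -0.8311 -3.6655]
t 24.69 [ 0.4108 -0.1511  0.2127] [-0.0151  0.9999  0.0004  0.0014] F [ 9.9313 -1.714  -4.9692] M [-0.3522 -3.3185 -0.2932] gap 0.0188 ff 117.6
```

The rise from about 2 N to about 9 N over 3 mm is firm stop contact, within 7–10 N. I'll back off, lift clear and check the hook's pose.

```bash
python3 - <<'E'
from h import *
phi=float(np.load("phi.npy"));s=tipxy(phi,.022)
movel(tcp_for(s,.136),speed=.04); hold(.2); ob(); movel(tcp_for(s,.262),speed=.12); hold(.3); ob()
T,S=shots(5)
P=[*s,.262];W=np.zeros((480,800,3),np.uint8)
for i,c in enumerate((T,S)):
    q=c.proj(P);x,y=q.astype(int)-[33,40];W[:,i*400:i*400+400]=cv2.resize(c.f[y:y+80,x:x+66],(400,480),interpolation=cv2.INTER_CUBIC)
    d=(q-[x,y]+.5)*6;cv2.circle(W,(int(d[0])+400*i,int(d[1])),2,(255,0,0),-1)
    for dx in(.07,.21):
        d=(c.proj(np.array([*s,.357])-[.21-dx,(.21-dx)*PC,0])-[x,y]+.5)*6
        if 0<d[0]<400:cv2.circle(W,(int(d[0])+400*i,int(d[1])),2,(0,255,0),-1)
cv2.imwrite("pics/i.png",W[:,:,::-1])
E
```

```text
t 25.39 [ 0.4227 -0.1473  0.213 ] [-0.015   0.9999 -0.     -0.    ] F [ 0.3562 -0.6718 -2.4485] M [-0.0161  0.1192 -0.004 ] gap 0.0184 ff 117.9
t 26.89 [ 0.4227 -0.1472  0.3386] [-0.015   0.9999 -0.     -0.0002] F [-0.1667 -0.5816 -1.1231] M [-0.0647  0.1311 -0.0222] gap 0.0183 ff 117.9
```

View pics/i.png

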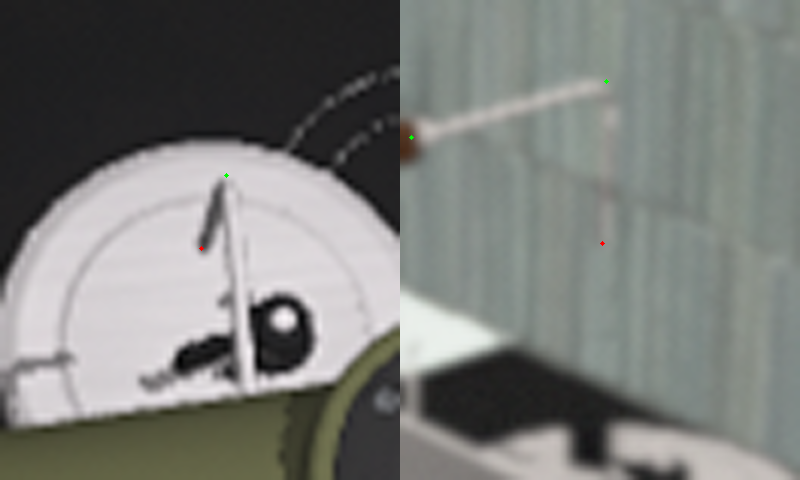

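The hook has not slipped (dots on rod end and tip), and the lever has come round, with the tab now at (200,357). I'll return it to the stand.

```bash
python3 - <<'E'
from h import *
g=lambda z:list(np.array(grip(z))+[0,.0013,0])
movel(g(.335),Q(PS),speed=.18); movel(g(.15),speed=.12); hold(.2); o=ob(); F0=np.array(o["force"])
for z in(.12,.105,.098,.095,.093,.092):
    movel(g(z),speed=.05); hold(.05); d=np.array(get_obs()["force"])-F0; print(z,d)
    if np.abs(d).max()>6: break
ob();T,S=shots(6)
A=cv2.resize(T.f[140:260,100:200],(400,480));B=cv2.resize(S.f[125:225,145:245],(400,400))
W=np.zeros((480,800,3),np.uint8);W[:,:400]=A;W[:400,400:]=B;cv2.imwrite("pics/j.png",W[:,:,::-1])
E
```

```text
t 31.95 [0.44   0.3771 0.1504] [-0.045   0.999   0.0003  0.0002] F [-0.6021 -0.3792 -1.5671] M [-0.0257  0.1633 -0.0209] gap 0.0179 ff 117.9
0.12 [ 1.5983 -0.452   0.0553]
0.105 [-0.2207  4.2432 -3.0284]
0.098 [ 2.3141  5.3665 -1.7996]
0.095 [ 2.5332  4.6461 -0.6565]
0.093 [1.5999 4.9952 1.1647]
0.092 [1.9762 6.2236 1.6316]
t 34.49 [0.4401 0.3773 0.0925] [-0.0451  0.999   0.0005  0.0005] F [1.3741 5.8444 0.0645] M [ 1.7392 -0.1767  0.3784] gap 0.0185 ff 118.5
```

View pics/j.png

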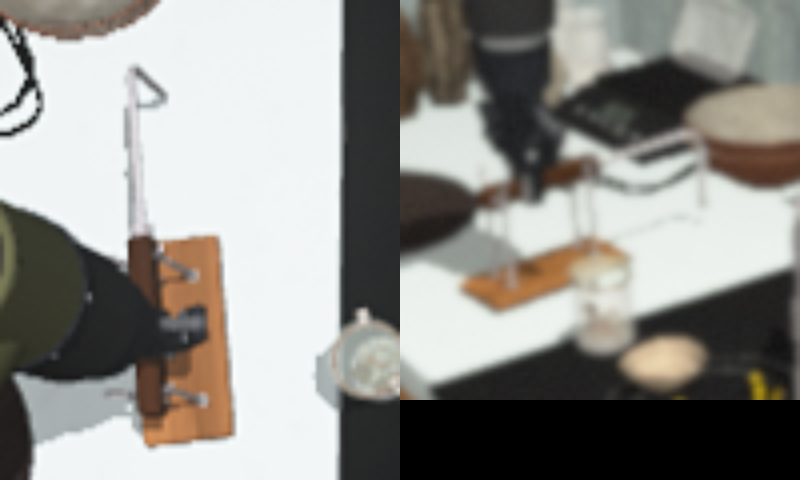

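The handle is between the prongs of both forks (front fork at (150,262), rear at (150,395)), the bent end hanging as before at (160,98). It presses lightly on the right prongs, so I'll ease it left before releasing.

```bash
python3 - <<'E'
from h import *
g=lambda z,dy=.0013:list(np.array(grip(z))+[0,dy,0])
for dy in(.0025,.0035,.0045):
    movel(g(.092,dy),speed=.02);hold(.1);o=ob()
    if o["force"][1]<1.5: break
movel(g(.091,dy),speed=.02);hold(.1);ob()
move_gripper(.055); hold(.2); ob(); movel(g(.25,dy),speed=.1); goto([.40,.12,.33],Q(.09)); hold(.5)
T,S=shots(7)
W=np.zeros((600,800,3),np.uint8);W[:480,:400]=cv2.resize(T.f[140:260,100:200],(400,480));W[:400,400:]=cv2.resize(S.f[125:225,145:245],(400,400))
cv2.imwrite("pics/k.png",W[:,:,::-1]);ob()
E
```

```text
t 34.94 [0.4398 0.3777 0.0919] [-0.0448  0.999  -0.0004 -0.0002] F [-0.1884  0.4854  1.5992] M [0.362  0.1872 0.0855] gap 0.0183 ff 118.4
t 35.29 [0.4399 0.3777 0.0918] [-0.0449  0.999  -0.0003  0.0001] F [-3.5395 -0.5403  5.987 ] M [-0.1333  0.881   0.0458] gap 0.0183 ff 119.4
t 35.93 [0.4399 0.3781 0.0909] [-0.045   0.999  -0.0001 -0.    ] F [ 0.0342 -0.5589 -0.2148] M [ 0.0007  0.0421 -0.0098] gap 0.0551 ff 0.0
t 39.33 [0.4    0.1201 0.33  ] [-0.045  0.999 -0.    -0.   ] F [ 0.4373 -0.6127 -0.6999] M [ 0.0293 -0.0518 -0.0072] gap 0.0552 ff 0.0
```

View pics/k.png

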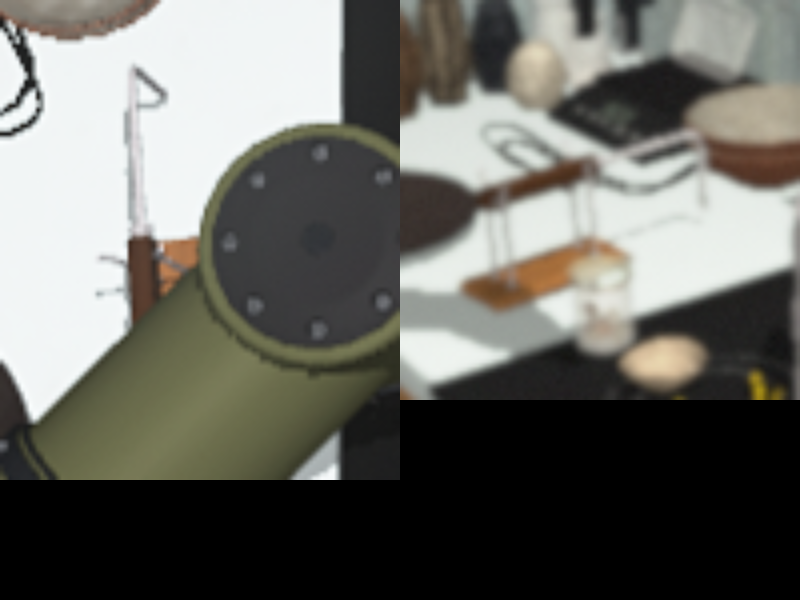

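The hook lies in both forks (scene half: handle (480,200)–(595,165)), with the bent end hanging at (703,200) as before. I'm handing in the job.

```bash
python3 -c "
from station import *
print(finish_job())"
```

```text
the job is handed in; nothing more can be done
None
```

The steam lever was drawn round to its vent stop (home at about 9 N, with no sign of it being forced), the hook is back in both forks with its bent end hanging at the same end, and the job was handed in at about 39 s; no verdict came back.

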